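# Feel the gap of the gauge clamp with the taper blade

### The arm

A 6-joint arm with a two-finger parallel gripper is mounted at the origin on a cart in front of the work surface, level with it; the furniture and walls round the work are solid. World frame = base frame: x ahead of the robot, y to its left, z up, the work surface at z = 0. Lengths are in m, angles in rad, forces in N, time in s.
With the tool pointing down it reaches from about 0.425 to 0.95 m from the base axis. Payload 3.5 kg.
Tool frame: the origin (TCP) lies midway between the tips of the shut fingers; the grasp point (between the pads) lies 19 mm behind it; z points along the fingers, y is the line along which they close (so a half turn about z gives the same grasp; the last joint's range is limited). The gripper opens to 85 mm and grips with 20 to 120 N. Pads are 22 mm wide; open, the fingers measure 114 mm over their backs; the gripper's body (76 mm by 85 mm) begins 54 mm behind the grasp point. The pads swing forward as they close: fully open they stand 13 mm farther back than shut.
Start: joints at [-1.441, 0.286, 1.577, -0, 1.279, -0.15], TCP at [0.186, -0.649, 0.231] pointing down, gripper open.
Joint ranges: [-2.77, 2.77], [-0.9, 2.22], [0.21, 2.48], [-1.53, 4.67], [0.24, 2.81], [-2.84, 2.84]. Speed limits (rad/s): [2.79, 2.79, 3.14, 3.14, 3.14, 3.14].

### API

Orientations are given as a unit quaternion [x, y, z, w].
In Python, from plant import get_state, read_camera, ctrl gives the robot as it stands.
- The arm moves only by the shell command python3 -m crank 'ROWS' [FORCE]. ROWS is JSON, a list of rows, each a list of 3 entries, a list of its own where there are three numbers: the shift along the tool's x, y, z in mm, then the turn about the tool's z in degrees, then the closure in counts, from 0 (fully open) to 255 (shut). In form: [[[tx, ty, tz], yaw, claw], ...]. A call has 1 to 10 rows; each row is the pose to reach, as a shift and turn from the pose commanded when the call began, along the tool's axes at that moment; what a row does not reach only later rows make up. A row lasts 1/10 s, in which the tool goes at most 50 mm and 8.59 degrees, less where a joint would pass 70% of its speed; a pose out of reach is approached as far as the arm can. A call with a gripper value outside its range is refused whole. The fingers move at their own pace and stop on an object; FORCE is the grip in N (left out, the last holds). Time passes only in rows, so rows that repeat a pose let the fingers close. It gives the time, the measured TCP pose, the force, the opening and the grip force at its end, in the units of the state.
- get_state(): the state, without advancing time (a new reading comes with each control period).
- read_camera(name): name is "scene" or "top" or "wrist"; returns a dict with "frame" (384x512x3 uint8, blue, green, red), "range_z" (384x512 float32, m along the optical axis (not along the pixel's ray), 0 where there is no reading), "vfov" (degrees; the focal length in pixels is half the picture's height over the tangent of half this angle, whatever the lens; pixels are square), "cx", "cy" (the principal point, pixels), "origin" and "orientation" of the camera in the world. Camera axes: x right, y down, z forward; pixel columns grow to the right and rows downward; lengths in m; the calibration is good to about 2 mm. A picture is of the moment at which its call begins.
- ctrl.sign_off(): hands the job in; it is judged then, once.
The state is a dict: "time": time; "qpos": joint angles; "dq": joint speeds; "joint_efforts": joint torques, N m; "eef_pos": TCP position; "tcp_rot": TCP orientation; "contact_force": force on the tool from outside, world axes, zero at the start; "wrist_torque": the same for the moment, N m; "opening": opening from 0.0 (shut) to 1.0 (fully open); "finger_force": force on a finger pad.
Only numpy, scipy, OpenCV 4.12 (cv2) and the standard library are available. Lean on these libraries where they do the work, as an engineer would, in place of code of your own. Each camera call takes 0.05 s, during which the arm holds its last target. There are 200 camera calls.

### The job

Lift the tapered feeler blade up and off the two hooks it hangs from, and slide it tip first straight down between the two upright plates of the gauge clamp until it drags snugly on both, so that the sprung plate gives by about one millimetre (at least a half, at most two); never ram it in. Finish while still holding the blade upright and still at that depth, without letting go, and leave the other things on the worktop where they are.

Things in the scene. Friction and masses are not known exactly. Their poses are not given: they have to be found in the camera images.
- blade: Tapered feeler blade, loose, about 120 g. Origin: middle of its tip (lower end); z up along it, x its thickness, y its width. Steel wedge 22 mm wide, 3 mm thick at the tip, growing 0.1 mm per mm (symmetric) to 11 mm at z = 80. Above it a grey handle, 14 mm thick (x), 28 mm wide (y), z = 80 to 130 mm. At the start it hangs upright and still from the hanger.
- blade_grip (a point): Point on the blade's axis, 112 mm above its tip, in the middle of the free part of the handle: grasp here from above, the fingers closing along the blade's x (across the 14 mm). Beware of the wall cabinet over the rear of the worktop, from about 0.55 m ahead of the robot's base and 0.57 m up: keep hand and wrist low and in front of it.
- blade_pin (a point): Middle of the blade's steel cross-pin, 6 mm thick and 86 mm long along the blade's y, 85 mm above the tip; the blade hangs by it.
- hanger: Fixed steel stand, foot 70 x 96 x 12 mm, origin under its middle, z up. Two posts of 5 mm rod (x = +22, y = +-30 mm) end in V hooks open upward. The blade's pin lies in both, along the hanger's y, over the origin, 105 mm above the worktop; blade x along hanger x. The hook tips reach 117 mm up at x = -11 mm: lift straight up until the blade's tip too is above them, then go sideways.
- clamp: Gauge clamp: grey fixed base 130 x 76 mm, origin under its middle, z up. On it a carriage that floats along the clamp's x by +-5 mm (under 1 N), so that the plates centre themselves on the blade. It bears two upright steel plates 50 mm wide (y) with a slot between them: fixed plate on the -x side, sprung plate on the +x side. The slot is open to 61 mm below the throat.
- throat (a point): Point on the carriage at the slot, 84 mm above the worktop; x across the slot, y along it. From this level (the throat) the parallel plates reach down; above it they flare out (35 degrees) to 92 mm above the worktop, 5 to 6 mm wider on each side. The slot's middle lies at x = (setting - 1.5 mm) / 2. The blade goes in with its x along this x (either way round).
- carriage (a joint): How far the floating carriage, with both plates, has shifted along the clamp's x from its middle, m; 0 at the start, end stops at +-0.005. As long as it is off the stops, both plates press equally on the blade.
- setting (a joint): How far the clamp is set open, 0 to 0.0023 m, different each time: the slot at rest is 4.5 mm + this wide. Very stiff (80 N); it stays where it is. The blade first touches both plates when its tip is 10 x (slot width - 3 mm) below the throat: 15 to 38 mm.
- sprung_plate (a joint): How far the sprung plate has been pushed back (+x of the clamp) against its spring, m; 0 at rest, spring 6 N per mm. Each 10 mm of further depth after first touch pushes it back by 1 mm; the blade then rubs on both plates with a drag of about 6 to 9 N in all per mm of push-back while it moves (less at rest).
- strips: Bystander: small printed carton, 58 x 96 x 21 mm, lying on the worktop, origin under its middle.
- dappen: Bystander: small brown waisted glass dish, 35 mm across, 30 mm tall, origin under its middle.
- pen: Bystander: white marker pen with blue cap, 17 x 135 x 16 mm, lying along its y, origin under its middle.
- tape_ring: Bystander: roll of tan tape, 100 mm across, 25 mm high, lying flat, origin under its middle.

How it is judged:
By the outcome, as a careful person would: the job done as asked, in the order asked, and still so for the second after the job is handed in, while the arm keeps its last pose, push and grip.
It also fails if it takes over 51 s, if anything falls off the work surface, if the arm or the gripper's body presses on something with over 40 N, if the wrist force passes 120 N, or if a joint passes its speed limit or range.

## Working session

There is one attempt and no reset: what is moved stays moved. The work goes in short steps, Python scripts to look and compute and a shell command to move; the robot and the scene stay as the last step left them, time stands still between calls to the robot, and variables do not carry over. Pictures are saved under pics/ and viewed, at most 10 in all, crops included, and the job is handed in when it is done.

```bash
mkdir -p pics; ls
cat > h.py <<'E'
import numpy as np,cv2
from scipy.spatial.transform import Rotation as R
from plant import get_state,read_camera,ctrl
def pts(c):
    h,w=c["range_z"].shape;f=h/2/np.tan(np.radians(c["vfov"])/2)
    u,v=np.meshgrid(np.arange(w),np.arange(h));z=c["range_z"]
    p=np.stack([(u-c["cx"])/f*z,(v-c["cy"])/f*z,z],-1)
    return p@R.from_quat(c["orientation"]).as_matrix().T+c["origin"]
E
python3 - <<'E'
from h import *
import pickle
ims=[]
for n in("scene","top"):
    c=read_camera(n);pickle.dump(c,open(n+".pkl","wb"));ims.append(c["frame"]);print(n,c["vfov"],c["cx"],c["cy"],c["origin"],c["orientation"],(c["range_z"]>0).mean())
cv2.imwrite("pics/s.png",ims[0]);cv2.imwrite("pics/t.png",ims[1])
print(get_state())
E
```

```text
pics
scene 50.5818719233248 255.17314410935217 192.9868412633794 [-0.19892046  0.34282194  0.71889397] [-0.46983939  0.76804235 -0.3733275   0.22358101] 0.996063232421875
top 44.170562505458975 257.58076542199035 189.38316946189605 [ 0.37367592 -0.02897653  1.21656553] [ 0.71059853 -0.70127161  0.04769252 -0.03151637] 0.9959360758463541
{'time': 0.1, 'qpos': array([-1.44098934e+00,  2.87117515e-01,  1.57803951e+00,  2.28373808e-05,
        1.27855053e+00, -1.50048675e-01]), 'dq': array([-9.53694893e-04, -8.55156163e-04, -1.65550642e-03, -1.27549707e-03,
       -1.86268701e-03,  3.36503628e-05]), 'joint_efforts': array([ 6.96899206e-04, -4.07296586e+01, -2.93699616e+01, -1.54247277e-04,
        3.40578576e-03,  2.86911188e-06]), 'eef_pos': array([ 0.1863721 , -0.64815279,  0.23005369]), 'tcp_rot': array([ 9.90225971e-01,  1.39468305e-01,  2.16325764e-05, -1.05728409e-03]), 'contact_force': array([-0.38516278,  0.07783354, -0.33480097]), 'wrist_torque': array([0.01765029, 0.02165047, 0.00077999]), 'finger_force': 0.0, 'opening': 1.0005355827920925}
```

View pics/s.png

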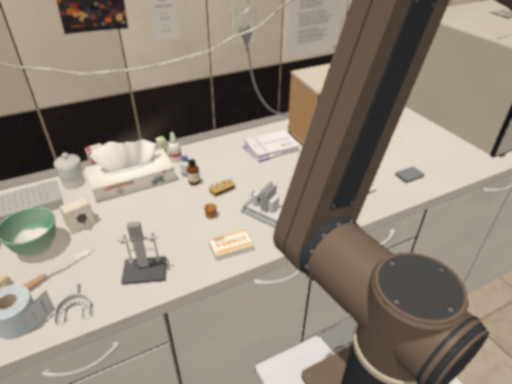

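View pics/t.png

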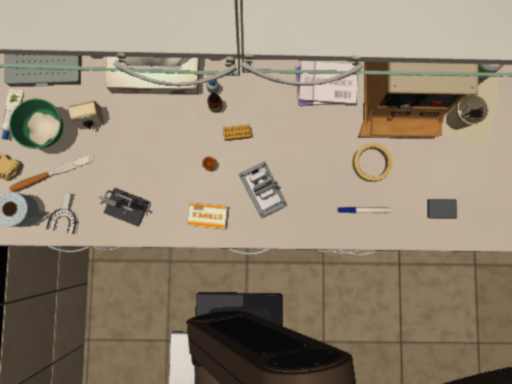

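The scene view shows the hanger with the blade at about (140,250) and the clamp at (262,205). In the top view the hanger is at (126,206) and the clamp at (263,189), turned about 25°. Next I'll measure both using depth.

Run:
```python
from h import *
import pickle
for n in("top","scene"):
    c=pickle.load(open(n+".pkl","rb"));P=pts(c)
    boxes={"top":((90,180,160,232),(232,155,295,222)),"scene":((115,215,175,290),(238,178,295,228))}[n]
    for nm,(a,b,cc,d) in zip(("hanger","clamp"),boxes):
        Q=P[b:d,a:cc].reshape(-1,3)
        for lo,hi in((.008,.02),(.02,.06),(.06,.1),(.1,.13),(.138,.165)):
            m=(Q[:,2]>lo)&(Q[:,2]<hi)
            if m.sum()<5: continue
            q=Q[m]; r=cv2.minAreaRect((q[:,:2]*1000).astype(np.float32))
            print(n,nm,lo,hi,m.sum(),q.mean(0).round(4),[np.round(x,1) for x in r])
c=pickle.load(open("top.pkl","rb"))["frame"]
cv2.imwrite("pics/c.png",np.hstack([cv2.resize(c[175:235,90:160],(396,340),interpolation=3),cv2.resize(c[155:225,228:298],(396,340),interpolation=3)]))
```

```text
top hanger 0.008 0.02 774 [0.4579 0.2757 0.0121] [array([460.7, 278.6]), array([96.1, 69.8]), np.float64(69.6)]
top hanger 0.02 0.06 50 [0.4804 0.2706 0.0495] [array([473., 273.]), array([61.9, 21.9]), np.float64(69.8)]
top hanger 0.06 0.1 27 [0.4761 0.2696 0.0821] [array([470.4, 274.3]), array([63.3, 27.4]), np.float64(69.4)]
top hanger 0.1 0.13 122 [0.462  0.2745 0.1083] [array([464.8, 276.1]), array([84.6, 33.6]), np.float64(68.3)]
top hanger 0.138 0.165 83 [0.461  0.2775 0.1477] [array([461.3, 278.5]), array([27.6, 14. ]), np.float64(69.7)]
top clamp 0.008 0.02 395 [ 0.5042 -0.0697  0.0131] [array([510.6, -68.6]), array([129.5,  75.1]), np.float64(28.0)]
top clamp 0.02 0.06 615 [ 0.5054 -0.0684  0.0304] [array([510.4, -68.8]), array([124.3,  57.3]), np.float64(28.2)]
top clamp 0.06 0.1 299 [ 0.5147 -0.0654  0.0759] [array([516.9, -64.7]), array([62.2, 49.5]), np.float64(27.8)]
scene hanger 0.008 0.02 917 [0.4579 0.2801 0.0116] [array([462.8, 279.1]), array([96.2, 71.8]), np.float64(69.5)]
scene hanger 0.02 0.06 207 [0.4707 0.2754 0.0416] [array([473. , 275.3]), array([64.4, 29.4]), np.float64(71.1)]
scene hanger 0.06 0.1 181 [0.4656 0.2781 0.0789] [array([471.8, 276. ]), array([64.8, 30.5]), np.float64(69.0)]
scene hanger 0.1 0.13 255 [0.4602 0.2795 0.1113] [array([466.3, 277.8]), array([83.7, 32.7]), np.float64(68.5)]
scene hanger 0.138 0.165 102 [0.4608 0.2791 0.1458] [array([462.8, 279.1]), array([26.8, 15.1]), np.float64(71.8)]
scene clamp 0.008 0.02 195 [ 0.5125 -0.0382  0.0127] [array([512.2, -44.1]), array([118.3,  47.8]), np.float64(14.2)]
scene clamp 0.02 0.06 488 [ 0.5068 -0.0565  0.0349] [array([518.6, -61.3]), array([104.1,  55.6]), np.float64(32.2)]
scene clamp 0.06 0.1 307 [ 0.5117 -0.0648  0.0744] [array([519.4, -65.3]), array([63.5, 54.1]), np.float64(26.5)]
```

View pics/c.png

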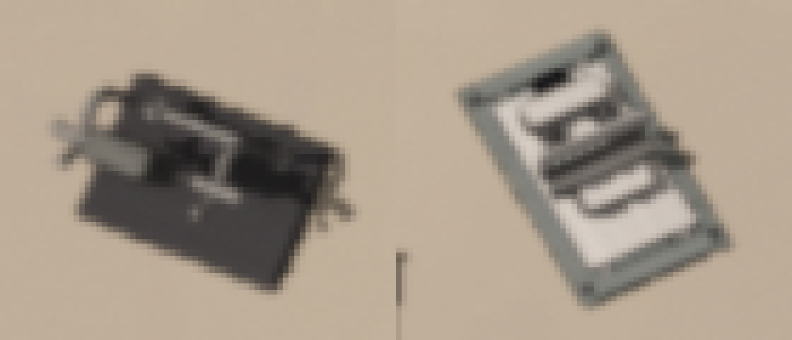

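The close-up shows the blade handle at left (95–150, 150) with its pin hung on the hooks, and the clamp at right with the slot around (600,165). The blade is at about (462,279) mm with x at −20°. The clamp plates are near (517,−65) with clamp x at 28°. I'll move over the clamp for a closer look on the way.

```bash
cat >> h.py <<'E'
def go(t,xang=None,w=print):  # shift (mm, tool axes) and yaw to bring TCP to t (m), tool x to world angle (deg)
    s=get_state();M=R.from_quat(s["tcp_rot"]).as_matrix()
    a=np.degrees(np.arctan2(M[1,0],M[0,0]))
    w("shift",(M.T@(np.array(t)-s["eef_pos"])*1000).round(1),"xang",a.round(2),"yaw",None if xang is None else round((a-xang+180)%360-180,2))
E
python3 -c "
from h import *
go([.47,-.10,.30],69.7)"
```

```text
shift [ 424.  -448.6  -68.9] xang 16.03 yaw -53.67
```

```bash
python3 -m crank '[[[43,-45,-7],-6,0],[[86,-90,-14],-12,0],[[129,-135,-21],-18,0],[[172,-180,-28],-24,0],[[215,-225,-35],-30,0],[[258,-270,-42],-36,0],[[301,-315,-49],-42,0],[[344,-360,-56],-48,0],[[387,-405,-63],-53.7,0],[[424,-449,-69],-53.7,0]]'
python3 -m crank '[[[0,0,0],0,0],[[0,0,0],0,0],[[0,0,0],0,0]]'
python3 - <<'E'
from h import *
import pickle
c=read_camera("wrist");pickle.dump(c,open("w1.pkl","wb"));cv2.imwrite("pics/w1.png",c["frame"])
print(c["vfov"],c["origin"],c["orientation"])
go([.4615,.279,.26],69.7)
E
```

```text
time: 1.1
eef_pos: [0.4165, -0.2061, 0.287]
tcp_rot: [0.82, 0.572, 0.0, -0.0]
contact_force: [0.9, -0.5, 0.0]
opening: 1.002
finger_force: 0.0
time: 1.4
eef_pos: [0.4157, -0.2087, 0.2865]
tcp_rot: [0.821, 0.571, -0.0, -0.0]
contact_force: [-0.5, -1.4, -0.5]
opening: 1.001
finger_force: 0.0
64.16642136342423 [ 0.44103013 -0.14248897  0.43006992] [ 0.97462846 -0.17460897 -0.02526448  0.13774173]
shift [ 473.6 -126.9   26.6] xang 69.63 yaw -0.07
```

View pics/w1.png

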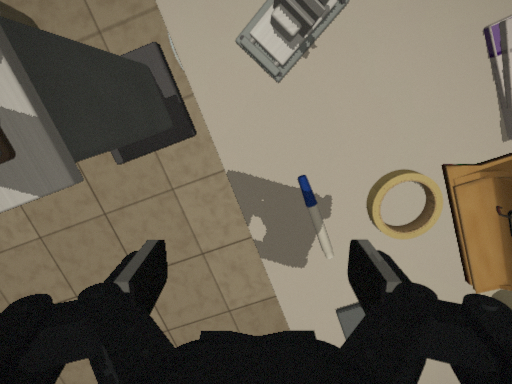

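The wrist camera looks ahead along tool x. The clamp is at the top edge near (295,30), so I'll go 110 mm further.

```bash
python3 -m crank '[[[40,0,10],0,0],[[80,0,20],0,0],[[110,10,30],0,0],[[110,10,30],0,0],[[110,10,30],0,0],[[110,10,30],0,0]]'
python3 - <<'E'
from h import *
import pickle
c=read_camera("wrist");pickle.dump(c,open("w2.pkl","wb"));cv2.imwrite("pics/w2.png",c["frame"])
P=pts(c)
# clamp axes
Q=P.reshape(-1,3)
near=np.hypot(Q[:,0]-.515,Q[:,1]+.067)<.09
for lo,hi in((.008,.02),(.06,.1),(.086,.1)):
    m=near&(Q[:,2]>lo)&(Q[:,2]<hi);r=cv2.minAreaRect((Q[m][:,:2]*1000).astype(np.float32));print(lo,m.sum(),[np.round(x,1) for x in r])
a=np.radians(28);ex=np.array([np.cos(a),np.sin(a)]);d=Q[:,:2]-[.5105,-.0687]
x=d@ex*1000;y=d@[-ex[1],ex[0]]*1000
# height profile along clamp x, |y|<18
for x0 in np.arange(-30,45,1.):
    m=near&(abs(y)<20)&(x>=x0)&(x<x0+1)
    if m.sum(): print(x0,m.sum(),(np.percentile(Q[m][:,2],[10,50,90])*1000).round(),end=" | ")
go([.4615,.279,.25],69.7)
E
```

```text
time: 2.05
eef_pos: [0.4634, -0.11, 0.2573]
tcp_rot: [0.821, 0.571, -0.0, 0.0]
contact_force: [-0.0, 0.1, 0.9]
opening: 0.998
finger_force: 0.0
0.008 1671 [array([513.5, -66.9]), array([129.2,  75.7]), np.float64(27.9)]
0.06 1790 [array([520.3, -63.2]), array([63. , 49.9]), np.float64(27.6)]
0.086 762 [array([513.3, -66.9]), array([21.1, 49.8]), np.float64(27.9)]
-30.0 29 [23. 24. 25.] | -29.0 26 [23. 24. 25.] | -28.0 27 [23. 24. 25.] | -27.0 31 [23. 24. 25.] | -26.0 26 [23. 24. 25.] | -25.0 28 [23. 24. 25.] | -24.0 26 [23. 24. 25.] | -23.0 28 [23. 24. 25.] | -22.0 11 [23. 24. 25.] | -21.0 13 [24. 60. 61.] | -20.0 30 [60. 62. 63.] | -19.0 30 [42. 63. 63.] | -18.0 30 [61. 63. 64.] | -17.0 33 [47. 63. 64.] | -16.0 31 [61. 63. 64.] | -15.0 32 [62. 63. 64.] | -14.0 33 [60. 63. 64.] | -13.0 31 [62. 63. 64.] | -12.0 32 [62. 63. 64.] | -11.0 35 [42. 63. 64.] | -10.0 29 [61. 63. 64.] | -9.0 34 [61. 63. 64.] | -8.0 37 [61. 64. 93.] | -7.0 42 [92. 92. 93.] | -6.0 44 [92. 93. 94.] | -5.0 41 [91. 92. 93.] | -4.0 40 [90. 91. 92.] | -3.0 41 [89. 90. 91.] | -2.0 41 [87. 88. 89.] | -1.0 39 [86. 87. 
[... 354 characters left out ...]
] | 18.0 26 [23. 51. 54.] | 19.0 38 [24. 53. 55.] | 20.0 25 [23. 24. 52.] | 21.0 36 [24. 51. 55.] | 22.0 31 [23. 25. 55.] | 23.0 30 [24. 50. 53.] | 24.0 33 [23. 52. 56.] | 25.0 31 [23. 24. 55.] | 26.0 35 [24. 51. 55.] | 27.0 29 [24. 53. 55.] | 28.0 90 [24. 49. 61.] | 29.0 65 [24. 61. 63.] | 30.0 44 [62. 63. 64.] | 31.0 41 [62. 64. 65.] | 32.0 36 [63. 64. 65.] | 33.0 40 [63. 64. 65.] | 34.0 35 [63. 64. 65.] | 35.0 37 [63. 64. 65.] | 36.0 33 [63. 64. 65.] | 37.0 45 [63. 64. 65.] | 38.0 34 [63. 64. 65.] | 39.0 41 [63. 64. 65.] | 40.0 38 [62. 64. 64.] | 41.0 29 [62. 63. 64.] | 42.0 23 [61. 62. 63.] | 43.0 2 [28. 41. 53.] | 44.0 16 [52. 55. 56.] | shift [ 363.9 -137.5    7.2] xang 69.59 yaw -0.11
```

View pics/w2.png

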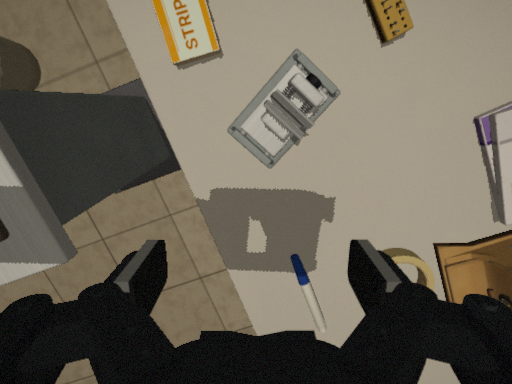

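The clamp is at about (285,110). Its slot runs along the flare rectangle, and by this camera the slot middle is at (513.4,−67) mm, with clamp x at 27.9°. Next I'll stop short of the blade for one wrist look.

```bash
python3 -m crank '[[[40,-20,0],0,0],[[80,-43,0],0,0],[[120,-65,0],0,0],[[160,-86,0],0,0],[[200,-108,0],0,0],[[240,-130,0],0,0],[[255,-137,0],0,0],[[255,-137,0],0,0],[[255,-137,0],0,0],[[255,-137,0],0,0]]'
python3 - <<'E'
from h import *
c=read_camera("wrist");cv2.imwrite("pics/w3.png",c["frame"])
Q=pts(c).reshape(-1,3)
near=np.hypot(Q[:,0]-.462,Q[:,1]-.279)<.07
for lo,hi in((.008,.02),(.1,.13),(.143,.16)):
    m=near&(Q[:,2]>lo)&(Q[:,2]<hi)
    if m.sum()>4: r=cv2.minAreaRect((Q[m][:,:2]*1000).astype(np.float32));print(lo,m.sum(),[np.round(x,1) for x in r],np.median(Q[m][:,2]))
go([.462,.279,.20],69.7)
go([.462,.279,.113],69.7)
E
```

```text
time: 3.1
eef_pos: [0.424, 0.1768, 0.2572]
tcp_rot: [0.821, 0.571, 0.0, 0.0]
contact_force: [0.9, -0.6, -0.4]
opening: 0.998
finger_force: 0.0
0.008 3506 [array([463.7, 280.7]), array([95.3, 70. ]), np.float64(69.5)] 0.01292977932648473
0.1 821 [array([467.2, 279.1]), array([83.9, 33.8]), np.float64(69.6)] 0.10746426836098949
0.143 733 [array([463.9, 280.9]), array([28.2, 13.8]), np.float64(69.9)] 0.14956364923304982
shift [109.    0.   57.2] xang 69.59 yaw -0.11
shift [109.   -0.  144.2] xang 69.59 yaw -0.11
```

View pics/w3.png

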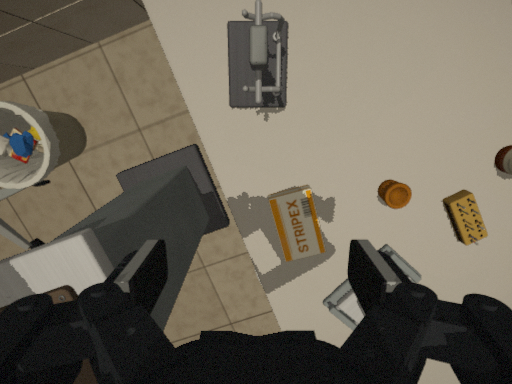

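The blade handle shows at (258,45), hanging on the hanger, with the STRIPEX carton at (298,220). The cameras agree on the blade to within 2 mm, so I'll go above it, descend and grasp.

```bash
python3 -m crank '[[[35,0,10],0,0],[[70,0,20],0,0],[[100,0,35],0,0],[[110,0.5,50],0,0],[[110,0.5,65],0,0],[[110,0.5,85],0,0],[[110,0.5,105],0,0],[[110,0.5,125],0,0],[[110,0.5,138],0,0],[[110,0.5,144],0,0]]'
python3 -m crank '[[[0,0,0],0,0],[[0,0,0],0,0],[[0,0,0],0,0]]'; python3 -c "
from h import *
go([.4627,.2797,.113],69.7)"
```

```text
time: 4.15
eef_pos: [0.4614, 0.2799, 0.1114]
tcp_rot: [0.821, 0.571, -0.001, -0.0]
contact_force: [0.5, -0.6, 0.2]
opening: 1.001
finger_force: 0.0
time: 4.45
eef_pos: [0.4629, 0.2815, 0.1143]
tcp_rot: [0.821, 0.572, 0.001, 0.0]
contact_force: [-0.9, 0.4, 0.4]
opening: 0.998
finger_force: 0.0
shift [-1.7  0.4  1.3] xang 69.73 yaw 0.03
```

```bash
python3 -m crank '[[[-1,0,0],0,80],[[-1,0,0],0,140],[[-1,0,0],0,180],[[-1,0,0],0,255],[[-1,0,0],0,255],[[-1,0,0],0,255],[[-1,0,0],0,255],[[-1,0,0],0,255],[[-1,0,0],0,255],[[-1,0,0],0,255]]' 60
```

```text
time: 5.45
eef_pos: [0.4625, 0.2803, 0.1135]
tcp_rot: [0.821, 0.572, 0.001, 0.0]
contact_force: [3.3, -0.6, 0.5]
opening: 0.157
finger_force: 59.0
```

```bash
python3 -m crank '[[[0,0,-5],0,255],[[0,0,-15],0,255],[[0,0,-30],0,255],[[0,0,-50],0,255],[[0,0,-70],0,255],[[0,0,-90],0,255],[[0,0,-108],0,255],[[0,0,-116],0,255],[[0,0,-118],0,255],[[0,0,-118],0,255]]'
python3 - <<'E'
from h import *
for k in range(3):
    c=read_camera(["scene","top","scene"][k]);Q=pts(c).reshape(-1,3);s=get_state()
    m=(np.hypot(Q[:,0]-.4625,Q[:,1]-.280)<.05)&(Q[:,2]>.125)&(Q[:,2]<.185)
    if k<2: print(s["eef_pos"],s["contact_force"],s["opening"],m.sum(),Q[m].min(0),Q[m].max(0))
cv2.imwrite("pics/s2.png",cv2.resize(c["frame"][120:300,60:240],(600,600),interpolation=cv2.INTER_CUBIC))
go([.513,-.067,.235],117.9)
E
```

```text
time: 6.45
eef_pos: [0.4614, 0.2803, 0.231]
tcp_rot: [0.82, 0.572, -0.0, -0.0]
contact_force: [0.8, -0.1, -2.3]
opening: 0.156
finger_force: 59.0
[0.46114482 0.2801466  0.23025937] [-0.43635594 -0.87510017 -1.13794247] 0.1542126646027728 194 [0.4549442  0.26804951 0.13572167] [0.46685933 0.29034562 0.18463082]
[0.46104172 0.28008721 0.22988009] [ 0.10770314 -0.75952888 -1.71939163] 0.15725138081293152 4 [0.45736226 0.26819739 0.13570871] [0.45909766 0.26875914 0.17778671]
shift [-307.6  168.9   -5.1] xang 69.73 yaw -48.17
```

View pics/s2.png

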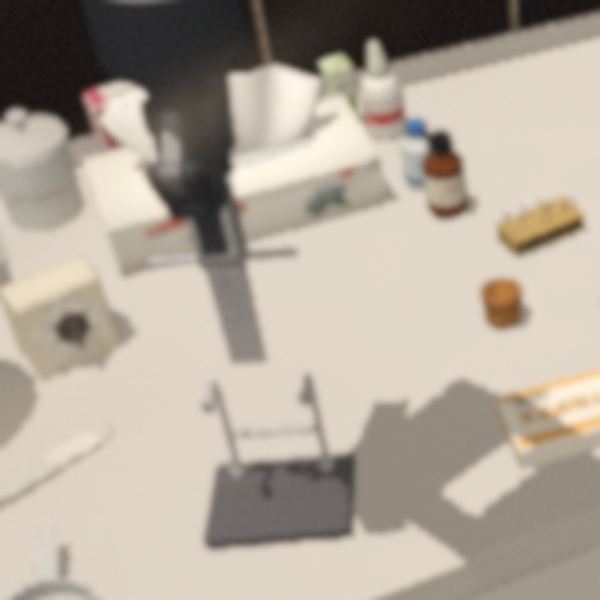

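The blade has left the hooks upright, with its pin level at (220,255) and its tip about 136 mm up. I'll carry it over to the clamp, turning 48°.

```bash
python3 -m crank '[[[-10,5,0],-2,255],[[-30,16,0],-6,255],[[-60,33,0],-11,255],[[-95,52,0],-17,255],[[-130,72,0],-22,255],[[-165,91,0],-27,255],[[-200,110,0],-32,255],[[-235,129,0],-37,255],[[-265,146,0],-42,255],[[-285,157,0],-46,255]]'
python3 -m crank '[[[0,0,0],-1,255],[[0,0,0],-2,255],[[0,0,0],-2,255],[[0,0,0],-2,255],[[0,0,0],-2,255]]'
python3 -c "
from h import *
s=get_state();print(s['contact_force'],s['eef_pos'])
go([.5125,-.067,.23],117.9)"
```

```text
time: 7.6
eef_pos: [0.51, -0.0437, 0.2301]
tcp_rot: [0.531, 0.847, -0.0, -0.001]
contact_force: [-0.1, -0.4, -1.4]
opening: 0.152
finger_force: 58.9
time: 8.1
eef_pos: [0.5102, -0.0405, 0.231]
tcp_rot: [0.516, 0.856, 0.0, -0.0]
contact_force: [0.2, -0.2, -1.5]
opening: 0.153
finger_force: 58.9
[ 0.18355082 -0.21436956 -1.50705589] [ 0.51018702 -0.04047466  0.23102541]
shift [-24.5 -10.3   1. ] xang 117.8 yaw -0.1
```

```bash
python3 -m crank '[[[-8,-3,0],0,255],[[-18,-8,0],0,255],[[-24.5,-10.3,0],0,255],[[-24.5,-10.3,10],0,255],[[-24.5,-10.3,20],0,255],[[-24.5,-10.3,30],0,255],[[-24.5,-10.3,35],0,255],[[-24.5,-10.3,35],0,255],[[-24.5,-10.3,35],0,255],[[-24.5,-10.3,35],0,255]]'
python3 - <<'E'
from h import *
a=np.radians(27.9);ex=np.array([np.cos(a),np.sin(a)]);ey=np.array([-ex[1],ex[0]])
for n in("scene","wrist"):
    c=read_camera(n);Q=pts(c).reshape(-1,3);s=get_state()
    d=Q[:,:2]-[.5125,-.067];x=d@ex*1000;y=d@ey*1000;z=Q[:,2]*1000
    print(n,s["eef_pos"],s["contact_force"])
    nr=(abs(x)<45)&(abs(y)<50)
    for lo,hi in((86,95),(95,115),(115,135),(135,150),(150,175),(175,185)):
        m=nr&(z>lo)&(z<hi)&((abs(x)<12)|(lo<90))
        if m.sum()>5: print(lo,m.sum(),"x",np.percentile(x[m],[2,50,98]).round(1),"y",np.percentile(y[m],[2,50,98]).round(1))
    if n=="scene":
        cv2.imwrite("pics/s3.png",cv2.resize(c["frame"][130:250,200:360],(800,600),interpolation=cv2.INTER_CUBIC))
    else: cv2.imwrite("pics/w4.png",c["frame"])
E
```

```text
time: 9.1
eef_pos: [0.5129, -0.0679, 0.1966]
tcp_rot: [0.517, 0.856, 0.0, 0.001]
contact_force: [-0.5, -0.9, -0.8]
opening: 0.157
finger_force: 58.9
scene [ 0.51296239 -0.0679637   0.19672277] [ 0.27794341  0.15340221 -0.65167767]
wrist [ 0.51291091 -0.06794274  0.19667406] [-0.43110188 -0.19502162 -1.62022267]
86 685 x [-9.4 -4.3 11.4] y [-19.4   5.2  24.5]
150 44 x [-3.4  4.8  5.9] y [10.1 10.6 11.1]
175 11 x [-3.3  4.6  6.2] y [10.4 10.7 11. ]
```

View pics/s3.png

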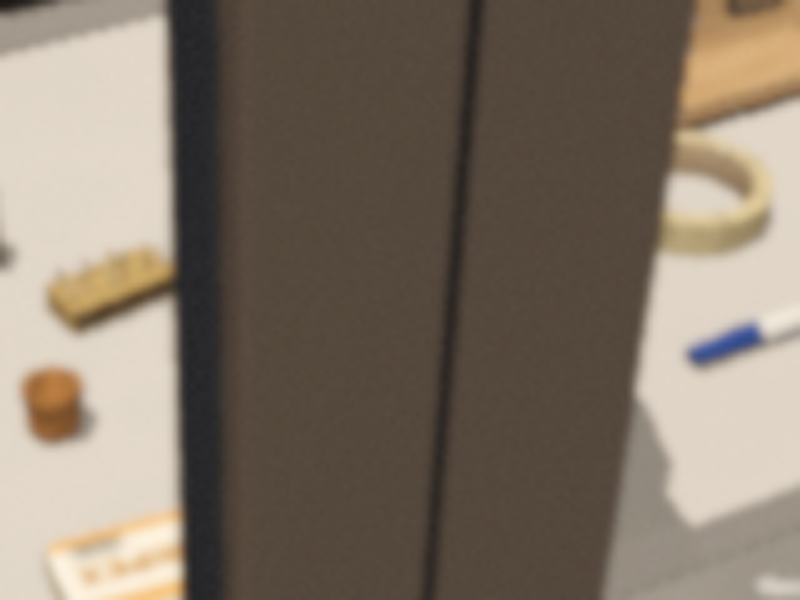

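The arm hides the clamp in the scene view, so I'll look at the wrist picture.

View pics/w4.png

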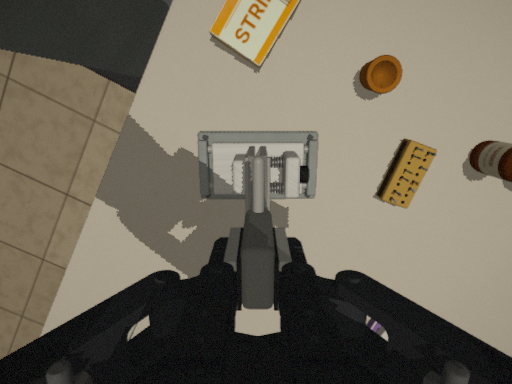

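Pin, blade and plates line up at column ~258. By the depth data the blade centre is at 1.2 mm and the flare centre at 1.0 mm. I'll descend with the tip down to just above the earliest touch, about 70 mm.

```bash
python3 -m crank '[[[0,0,4],0,255],[[0,0,8],0,255],[[0,0,12],0,255],[[0,0,16],0,255],[[0,0,20],0,255],[[0,0,24],0,255],[[0,0,24],0,255],[[0,0,24],0,255]]'
python3 -m crank '[[[0,0,2],0,255],[[0,0,4],0,255],[[0,0,6],0,255],[[0,0,8],0,255],[[0,0,8],0,255],[[0,0,8],0,255],[[0,0,8],0,255]]'
```

```text
time: 10.0
eef_pos: [0.5125, -0.0679, 0.1719]
tcp_rot: [0.517, 0.856, -0.0, -0.0]
contact_force: [0.2, 0.0, -0.7]
opening: 0.159
finger_force: 58.9
time: 10.7
eef_pos: [0.5126, -0.068, 0.1642]
tcp_rot: [0.517, 0.856, 0.0, 0.0]
contact_force: [0.0, -0.7, -1.8]
opening: 0.156
finger_force: 58.8
```

```bash
(python3 -m crank '[[[0,0,0.5],0,255],[[0,0,1],0,255],[[0,0,1.5],0,255],[[0,0,2],0,255]]'
python3 -m crank '[[[0,0,0.5],0,255],[[0,0,1],0,255],[[0,0,1.5],0,255],[[0,0,2],0,255]]'
python3 -m crank '[[[0,0,0.5],0,255],[[0,0,1],0,255],[[0,0,1.5],0,255],[[0,0,2],0,255]]'
python3 -m crank '[[[0,0,0.5],0,255],[[0,0,1],0,255],[[0,0,1.5],0,255],[[0,0,2],0,255]]') | grep -E 'eef|contact'
```

```text
eef_pos: [0.5126, -0.0679, 0.1621]
contact_force: [-0.6, -0.6, -1.4]
eef_pos: [0.5126, -0.0679, 0.16]
contact_force: [-0.6, -0.8, -0.9]
eef_pos: [0.5126, -0.0679, 0.1581]
contact_force: [0.3, -0.6, -0.5]
eef_pos: [0.5126, -0.0679, 0.156]
contact_force: [-0.1, 0.1, -1.6]
```

```bash
(python3 -m crank '[[[0,0,0.5],0,255],[[0,0,1],0,255],[[0,0,1.5],0,255],[[0,0,2],0,255]]'
python3 -m crank '[[[0,0,0.5],0,255],[[0,0,1],0,255],[[0,0,1.5],0,255],[[0,0,2],0,255]]'
python3 -m crank '[[[0,0,0.5],0,255],[[0,0,1],0,255],[[0,0,1.5],0,255],[[0,0,2],0,255]]') | grep -E 'eef|contact'
```

```text
eef_pos: [0.5126, -0.0679, 0.1541]
contact_force: [-0.6, -0.8, -0.0]
eef_pos: [0.5128, -0.068, 0.1523]
contact_force: [0.5, -0.2, 0.0]
eef_pos: [0.5129, -0.068, 0.1504]
contact_force: [-0.2, -0.2, 2.5]
```

```bash
(python3 -m crank '[[[0,0,0.4],0,255],[[0,0,0.8],0,255]]'
python3 -m crank '[[[0,0,0.4],0,255],[[0,0,0.8],0,255]]'
python3 -m crank '[[[0,0,0.4],0,255],[[0,0,0.8],0,255]]'
python3 -m crank '[[[0,0,0.4],0,255],[[0,0,0.8],0,255]]') | grep -E 'eef|contact'
```

```text
eef_pos: [0.5129, -0.068, 0.1496]
contact_force: [0.8, -0.5, 2.3]
eef_pos: [0.5129, -0.068, 0.1488]
contact_force: [0.1, 0.3, 3.1]
eef_pos: [0.5128, -0.068, 0.148]
contact_force: [-0.5, 0.2, 3.8]
eef_pos: [0.5128, -0.068, 0.1472]
contact_force: [-0.8, -1.0, 4.2]
```

Drag is rising about 0.75 N/mm. First touch was near TCP z ≈ 0.1545, so the goal is about 0.1445, 3 mm further.

```bash
(python3 -m crank '[[[0,0,0.4],0,255],[[0,0,0.8],0,255]]'
python3 -m crank '[[[0,0,0.4],0,255],[[0,0,0.8],0,255]]'
python3 -m crank '[[[0,0,0.4],0,255],[[0,0,0.8],0,255]]'
python3 -m crank '[[[0,0,0.3],0,255],[[0,0,0.6],0,255]]'
python3 -m crank '[[[0,0,0],0,255],[[0,0,0],0,255],[[0,0,0],0,255],[[0,0,0],0,255],[[0,0,0],0,255]]') | grep -E 'eef|contact|opening'
python3 - <<'E'
from h import *
a=np.radians(27.9);ex=np.array([np.cos(a),np.sin(a)]);ey=np.array([-ex[1],ex[0]])
c=read_camera("wrist");Q=pts(c).reshape(-1,3)
cv2.imwrite("pics/w5.png",cv2.resize(c["frame"][110:310,160:360],(600,600),interpolation=cv2.INTER_CUBIC))
d=Q[:,:2]-[.5125,-.067];x=d@ex*1000;y=d@ey*1000;z=Q[:,2]*1000
for lo,hi in((8,20),(88,96),(100,128)):
    m=(abs(x)<(70 if lo<50 else 14))&(abs(y)<50)&(z>lo)&(z<hi)
    print(lo,m.sum(),"x",np.percentile(x[m],[1,50,99]).round(1),"y",np.percentile(y[m],[1,99]).round(1),"z",np.median(z[m]).round(1))
print(get_state()["contact_force"],get_state()["wrist_torque"])
E
```

```text
eef_pos: [0.5128, -0.068, 0.1464]
contact_force: [-0.9, 0.3, 5.0]
opening: 0.156
eef_pos: [0.5128, -0.068, 0.1456]
contact_force: [-0.5, 0.2, 5.7]
opening: 0.155
eef_pos: [0.5129, -0.068, 0.145]
contact_force: [0.0, 1.0, 6.5]
opening: 0.155
eef_pos: [0.5129, -0.068, 0.1445]
contact_force: [-0.3, 0.2, 6.5]
opening: 0.155
eef_pos: [0.5129, -0.068, 0.1444]
contact_force: [-0.0, 0.4, 6.3]
opening: 0.156
8 2583 x [-61.3  -5.7  64. ] y [-37.1  37.1] z 10.1
88 774 x [-9.3  6.7 12.2] y [-12.8  24.8] z 91.7
100 56 x [-3.5  4.7  6.1] y [10.  10.9] z 117.8
[-0.4174355   0.82209526  6.2480107 ] [0.04627727 0.04689903 0.02857707]
```

View pics/w5.png

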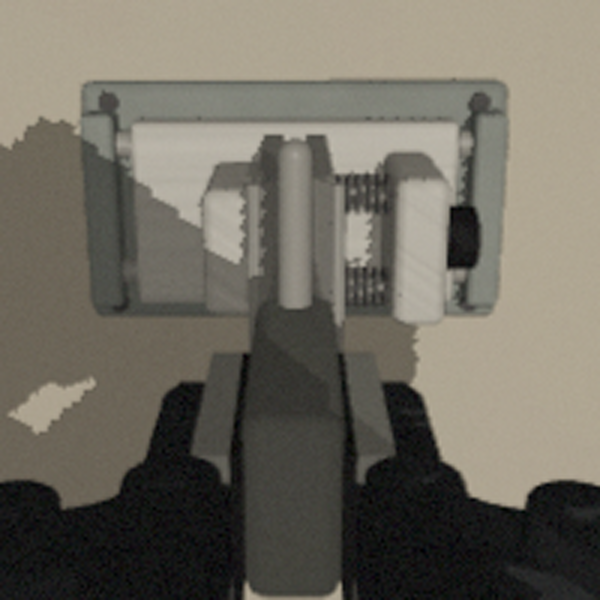

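The blade sits upright between the plates. The flare is about 0.9 mm wider than before, and the drag of about 7.6 N fits roughly 1 mm of give. The carriage is near its middle and the arm is still, so I'm handing the job in.

```bash
python3 -c "
from plant import ctrl;print(ctrl.sign_off())"
```

```text
the job is handed in; nothing more can be done
None
```

The blade is off its hooks and held upright and still in the clamp, with the sprung plate pushed back about 1 mm (judged from about 7.6 N of drag and the camera's 0.8–0.9 mm); the arm touched nothing else, and the job is handed in.

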